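Clamp a culture flask on the shaker platform

ROBOT

A 6-joint arm with a two-finger parallel gripper is mounted at the origin on a cart in front of the work surface, level with it; the furniture and walls round the work are solid. World frame = base frame: x ahead of the robot, y to its left, z up, the work surface at z = 0. Lengths are in m, angles in degrees, forces in N, time in s.
With the tool pointing down it reaches from about 0.4 to 0.825 m from the base axis. Payload 7 kg.
Tool frame: the origin (TCP) lies at the very end of the fingers, on their centre line; the grasp point (between the pads) lies 19 mm behind it (r.grip_depth is the distance from the TCP to the grasp point, in m); z points along the fingers, y is the line along which they close (so a half turn about z gives the same grasp; the last joint's range is limited). The gripper opens to 88 mm and grips with 3 to 60 N. Pads are 19 mm wide; open, the fingers measure 130 mm over their backs; the gripper's body (78 mm by 193 mm) begins 47 mm behind the grasp point.
Start: joints at [86.694, 20.546, 0.682, 0, -70.136, -16.507], TCP at [0.229, 0.635, 0.227] pointing down, gripper open.
Joint ranges: [-176.03, 176.03], [-82.01, 121.73], [-58.28, 71.71], [-173.87, 95.51], [-174.79, -0.11], [-173.66, 173.66]. Speed limits (degrees/s): [136.94, 136.94, 172.46, 180, 180, 180].

INTERFACE

Orientations are given as [roll, pitch, yaw] about the fixed x, y, z axes, in that order (R = Rz(yaw) Ry(pitch) Rx(roll)).
In Python, from plant import r gives the robot as it stands.
- The arm moves only by the tool play_rows, never from a script. Its argument "rows" is a list that holds one entry, the list of rows, each a list of 5 numbers: the closure, from 0 (fully open) to 1 (shut), then the shift along the tool's x, y, z each as a share of 0.5 m, from -1 to 1, then the turn about the tool's z as a share of 1.5 rad, from -1 to 1. A call has exactly 8 rows; each row is the pose to reach, as a shift and turn from the pose commanded when the call began, along the tool's axes at that moment; what a row does not reach only later rows make up. A row lasts 1/12 s, in which the tool goes at most 41.7 mm and 7.16 degrees, less where a joint would pass 70% of its speed; a pose out of reach is approached as far as the arm can. A call with a number of a shift or a turn outside -1 to 1 is refused whole. A call with a gripper value outside its range is refused whole. The fingers move at their own pace and stop on an object; "squeeze" is the grip in N (left out, the last holds). Time passes only in rows, so rows that repeat a pose let the fingers close, or fill a call up. It gives the time, the measured TCP pose, the force, the opening and the grip force at its end, in the units of the state.
- r.get_state(): the state, without advancing time (a new reading comes with each control period).
- r.capture(name): name is "side" or "top"; returns the picture (400x640x3 uint8, red, green, blue); there is no depth.
- r.camera_info(name): a dict with "fovy" (degrees; the focal length in pixels is half the picture's height over the tangent of half this angle, whatever the lens; pixels are square), "cx", "cy" (the principal point, pixels), "k1" (the pictures are not rectified: a ray, as slopes to the right and down, at radius r is drawn at 1 + k1 r^2 times it, then the intrinsics apply), "pose" (4x4, takes a point from camera to world coordinates). Camera axes: x right, y down, z forward; pixel columns grow to the right and rows downward; lengths in m; the calibration is good to about 2 mm. A picture is of the moment at which its call begins. camera_info takes no time and is no camera call.
- r.close_job(): hands the job in; it is judged then, once.
The state is a dict: "time_s": time; "joints": joint angles; "qd": joint speeds; "joint_torque": joint torques, N m; "tcp_pos": TCP position; "eef_rot": TCP orientation; "contact_force": force on the tool from outside, world axes, zero at the start; "moment": the same for the moment, N m; "gripper_width": finger opening in m; "gripper_force": force on a finger pad.
Only numpy, scipy, OpenCV 4.12 (cv2) and the standard library are available. Lean on these libraries where they do the work, as an engineer would, in place of code of your own. Each camera call takes 0.05 s, during which the arm holds its last target. There are 200 camera calls.

TASK

Secure the culture flask on the orbital shaker: unscrew the red winged knob (anticlockwise) until the sliding bar is free, slide the bar so that it pushes the flask snugly against the fixed bar with no play left, then screw the knob down again until the clamp holds firmly, about a sixth of a turn past the point where you feel it bite, without forcing it further. Do not squeeze the flask hard, and leave the other things on the bench where they are.

Things in the scene. Friction and masses are not known exactly. Their poses are not given: they have to be found in the camera images.
- shaker: Orbital shaker, fixed; white housing, control panel on its front (-x), aluminium platform 196 (x) x 260 (y) mm. Origin at the centre of its underside; platform top 85 mm above it. A slot runs along y in mid-platform. The fixed steel bar stands across the -y end (150 mm along x, 28 mm high above the platform), inner face at y = -108 mm.
- slide_bar: Sliding steel bar, 150 mm along x, 28 mm high, on a carriage that slides along the shaker's y. Origin on the knob axis at platform height; pressing face 26 mm from it on the -y side. In the shaker's frame the origin can go from y = +85 to -30 mm, starts at +45 to +85, and is at -14 with the flask snug. Free, it slides with about 2.5 N. Move it by the knob or the bar.
- knob_grip (a point): Middle of the clamp knob's red wing, on the knob's vertical axis, 65 mm above the platform. The wing is a bar 64 mm long, 14 mm thick, 30 mm high (50 to 80 mm above the platform). A round flange 34 mm across lies just under it; the bars and flask stay below 38 mm.
- clamp_knob (a joint): Knob angle, rad, growing clockwise from above (tightening), 0 (open, a stop) to 4; starts clamped at 2.45 to 2.5. Wing direction = shaker's x turned by minus this angle. Stays where left. The clamp bites at 1.35 to 2.25, different each time, unseen: below it the bar is free and turning takes 0.34 N m (at rest friction may act either way); above, torque to tighten grows by 0.24 N m per rad.
- clamp_pad: Hidden round pad, 22 mm across, under the sliding carriage on the knob axis; the knob screws it down on to the slot floor. Clamp force grows by 80 N per rad of knob past the bite. Well tight: 60 to 100 N, knob 0.75 to 1.25 rad past the bite, tightening torque 0.18 to 0.30 N m above the free one; under 50 N is too loose, over 115 N (1.43 rad past) is forced.
- flask: Clear culture flask, pink medium, blue cap, lying flat and loose between the bars: 129 mm along its x (body -65 to +40 mm, cap end +65), body 68 mm wide (y), 37 mm high, about 0.11 kg. Origin at the centre of its underside. Starts 12 to 36 mm short of the fixed bar, up to 0.12 rad askew; when snug its origin is at y = -74 mm in the shaker's frame.
- tip_box: Bystander: yellow pipette tip box, 73 x 118 x 69 mm, origin at the centre of its underside.
- red_marker: Bystander: white marker pen with red cap, 135 mm long, lying near the front edge.
- timer: Bystander: small white bench timer, 68 x 62 x 18 mm.
- blue_bottle: Bystander: glass bottle with blue cap, 56 mm across, 123 mm high.
- beaker: Bystander: glass beaker, 61 mm across, 80 mm high.

How it is judged:
By the outcome, as a careful person would: the job done as asked, in the order asked, and still so for the second after the job is handed in, with the robot touching nothing.
It also fails if it takes over 58 s, if anything falls off the work surface, if the arm or the gripper's body presses on something with over 40 N, if the wrist force passes 120 N, or if a joint passes its speed limit or range.

## Working session

There is one attempt and no reset: what is moved stays moved. The work goes in short steps, Python scripts to look and compute and a tool call to move; the robot and the scene stay as the last step left them, time stands still between calls to the robot, and variables do not carry over. Pictures are saved under pics/ and viewed, at most 10 in all, crops included, and the job is handed in when it is done.

Besides the shell and the picture viewer there is one more tool, called as name(argument=value, ...), one argument or row to a line, values as JSON. play_rows: Moves the arm, as the interface text tells. Its arguments: {"type":"object","properties":{"rows":{"type":"array","items":{"type":"array","items":{"type":"array","items":{"type":"number"}}}},"squeeze":{"type":"number"}},"required":["rows"]}

```bash
mkdir -p pics; python3 - <<'E'
from plant import r
import cv2
for n in("top","side"):
    im=r.capture(n);cv2.imwrite(f"pics/{n}0.png",im[:,:,::-1]);c=r.camera_info(n);print(n,c)
print(r.get_state())
E
```

```text
top {'fovy': 53.44993252394521, 'cx': 324.3740867450982, 'cy': 202.53664853562785, 'k1': 0.03397114974915337, 'pose': array([[-0.16802518, -0.96244841,  0.21321493,  0.33638668],
       [-0.98576118,  0.16547369, -0.02988914,  0.02128754],
       [-0.00651471, -0.21520113, -0.97654802,  1.1594132 ],
       [ 0.        ,  0.        ,  0.        ,  1.        ]])}
side {'fovy': 44.26248214638686, 'cx': 319.33152073182134, 'cy': 194.6991904520479, 'k1': -0.061091653976361814, 'pose': array([[-0.99704521, -0.05036433,  0.05800242,  0.46758533],
       [-0.07677126,  0.62727021, -0.77500855,  1.19397227],
       [ 0.0026496 , -0.77717148, -0.6292833 ,  1.07379353],
       [ 0.        ,  0.        ,  0.        ,  1.        ]])}
{'time_s': 0.1, 'joints': array([ 8.66939714e+01,  2.05872840e+01,  6.39151247e-01, -1.76715092e-02,
       -7.01375819e+01, -1.65088793e+01]), 'qd': array([ 0.01351951, -0.0521672 ,  0.07955904,  0.001573  , -0.05596684,
       -0.05655399]), 'joint_torque': array([-2.34316649e-03, -5.84161341e+01,  2.93753046e+01,  7.01562747e+00,
        1.01677689e-02, -5.25513099e-05]), 'tcp_pos': array([0.22866832, 0.63461114, 0.2257181 ]), 'eef_rot': array([ 1.79913098e+02, -8.43076628e-03, -1.98209180e+01]), 'contact_force': array([-0.79261648,  0.73965356, -0.62654822]), 'moment': array([-0.01736458,  0.01218742,  0.02956872]), 'gripper_force': 0.0, 'gripper_width': 0.08782532167292065}
```

View pics/top0.png

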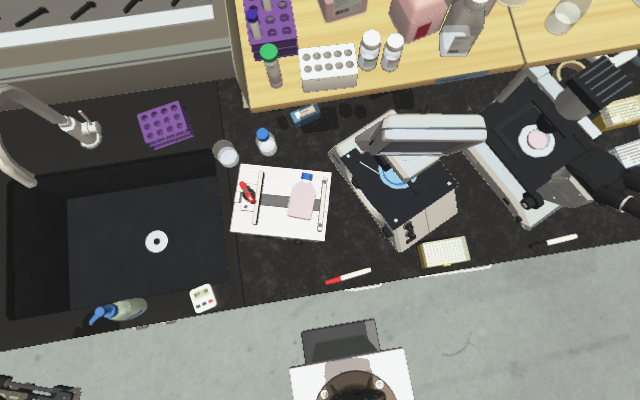

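View pics/side0.png

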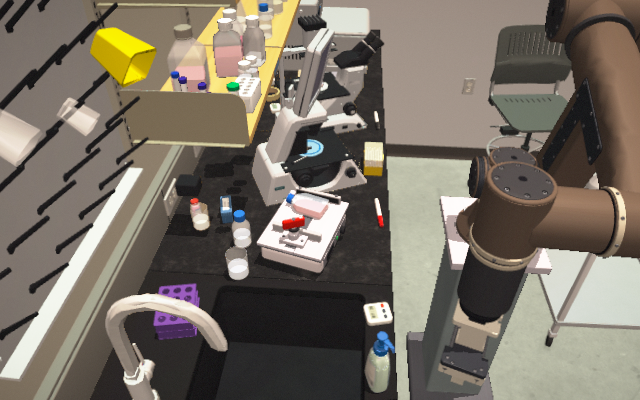

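```bash
python3 - <<'E'
import cv2
a=cv2.imread("pics/top0.png")[155:250,215:345];cv2.imwrite("pics/tc.png",cv2.resize(a,None,fx=6,fy=6,interpolation=cv2.INTER_CUBIC))
a=cv2.imread("pics/side0.png")[180:275,250:360];cv2.imwrite("pics/sc.png",cv2.resize(a,None,fx=6,fy=6,interpolation=cv2.INTER_CUBIC))
E
```

```text
(no output)
```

View pics/tc.png

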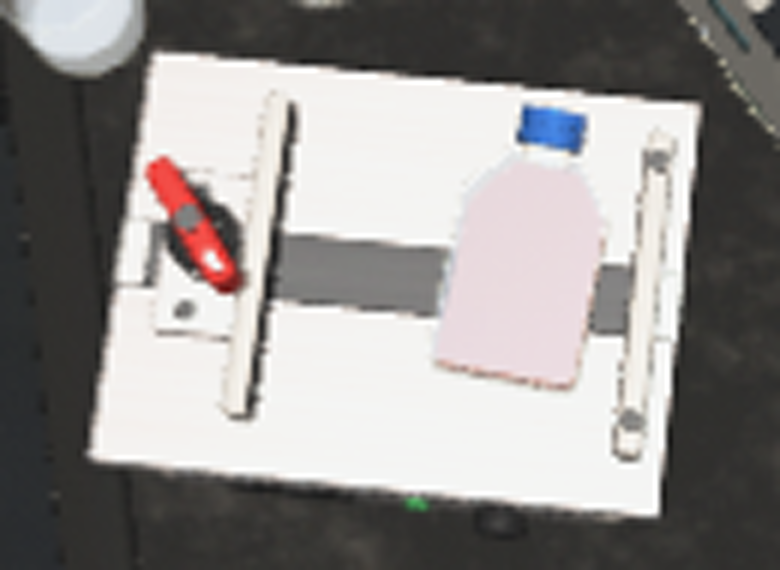

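View pics/sc.png

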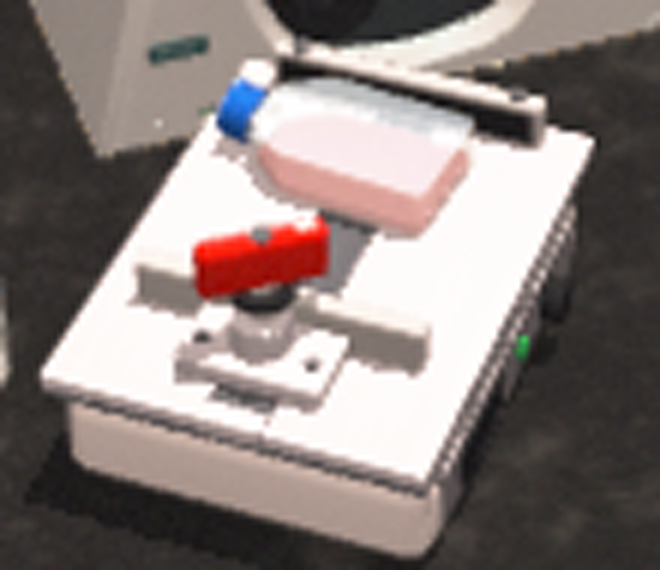

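```bash
cat > h.py <<'E'
import numpy as np, cv2
from plant import r
def ray(n,px):
    c=r.camera_info(n); f=200/np.tan(np.radians(c["fovy"]/2))
    K=np.array([[f,0,c["cx"]],[0,f,c["cy"]],[0,0,1]])
    u=cv2.undistortPoints(np.array(px,float).reshape(-1,1,2),K,np.array([c["k1"],0,0,0,0.])).reshape(-1,2)
    P=np.array(c["pose"]); return P[:3,3],np.c_[u,np.ones(len(u))]@P[:3,:3].T
def onz(n,px,z):
    o,d=ray(n,px); return o+d*((z-o[2])/d[:,2])[:,None]
E
python3 - <<'E'
from h import *
T=lambda a:np.array(a)/6+[215,155]-.4
S=lambda a:np.array(a)/6+[250,180]-.4
c=onz("top",T([(152,52),(700,103),(660,517),(90,458)]),.085)
print("plat",c.round(4),c.mean(0).round(4)); e=[c[0]-c[1],c[3]-c[2],c[0]-c[3],c[1]-c[2]]
for v in e: print(np.linalg.norm(v).round(4),np.degrees(np.arctan2(v[1],v[0])).round(2))
c2=onz("side",S([(42,380),(432,488),(594,143)]),.085);print("side plat",c2.round(4))
print("knob top", onz("top",T([(188,216),(160,165),(226,285)]),.165).round(4))
print("knob side", onz("side",S([(262,233)]),.165).round(4))
E
```

```text
plat [[ 0.7237  0.2048  0.085 ]
 [ 0.6552 -0.0456  0.085 ]
 [ 0.4662  0.0056  0.085 ]
 [ 0.5366  0.2563  0.085 ]] [0.5954 0.1053 0.085 ]
0.2597 74.71
0.2604 74.32
0.194 -15.39
0.1958 -15.18
side plat [[0.7203 0.2085 0.085 ]
 [0.5304 0.2635 0.085 ]
 [0.4641 0.0122 0.085 ]]
knob top [[0.6189 0.185  0.165 ]
 [0.6435 0.1941 0.165 ]
 [0.586  0.1729 0.165 ]]
knob side [[0.6153 0.1847 0.165 ]]
```

```bash
python3 - <<'E'
from h import *
for p in [(333,150),(360,145),(372,120),(395,180),(265,138),(226,153)]:
    print(p,[onz("top",[p],z)[0,:2].round(3).tolist() for z in (.1,.2,.3,.4)])
print(onz("side",[(262,185),(290,150),(305,100),(325,35)],.2).round(3),)
E
python3 -c "
import cv2
a=cv2.imread('pics/side0.png')[15:215,210:400];cv2.imwrite('pics/sm.png',cv2.resize(a,None,fx=3,fy=3))"
```

```text
(333, 150) [[0.713, -0.06], [0.677, -0.053], [0.642, -0.045], [0.606, -0.037]]
(360, 145) [[0.714, -0.138], [0.679, -0.123], [0.643, -0.108], [0.607, -0.093]]
(372, 120) [[0.782, -0.186], [0.74, -0.166], [0.698, -0.147], [0.656, -0.127]]
(395, 180) [[0.597, -0.214], [0.573, -0.192], [0.548, -0.169], [0.524, -0.147]]
(265, 138) [[0.781, 0.123], [0.739, 0.113], [0.697, 0.104], [0.655, 0.094]]
(226, 153) [[0.755, 0.237], [0.715, 0.217], [0.676, 0.196], [0.636, 0.176]]
[[ 0.717  0.087  0.2  ]
 [ 0.659 -0.1    0.2  ]
 [ 0.644 -0.435  0.2  ]
 [ 0.614 -1.09   0.2  ]]
```

View pics/sm.png

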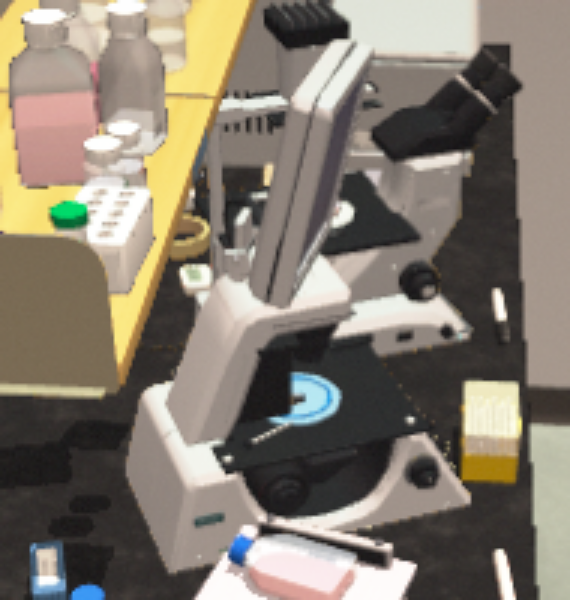

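play_rows(
  rows=[
    [[0, 0.03, 0.02, -0.01, 0.06], [0, 0.09, 0.07, -0.03, 0.14], [0, 0.16, 0.12, -0.03, 0.22], [0, 0.23, 0.18, -0.03, 0.3], [0, 0.3, 0.23, -0.03, 0.38], [0, 0.37, 0.28, -0.03, 0.46], [0, 0.42, 0.32, -0.03, 0.54], [0, 0.44, 0.34, -0.03, 0.62]],
  ],
)

```text
time_s: 0.77
tcp_pos: [0.3797, 0.3965, 0.2416]
eef_rot: [180.0, -0.0, -73.6]
contact_force: [-0.1, 1.3, -0.0]
gripper_width: 0.0875
gripper_force: 0.0
```

```bash
cat >> h.py <<'E'
from scipy.spatial.transform import Rotation as Ro
def go(p,yaw):
    s=r.get_state(); e=s["eef_rot"]; R=Ro.from_euler("xyz",e,degrees=True).as_matrix()
    d=R.T@(np.array(p)-s["tcp_pos"]); t=-((yaw-e[2]+180)%360-180)
    print("share",(d/.5).round(4),"turn",round(np.radians(t)/1.5,4)); st()
def st():
    s=r.get_state(); print(round(s["time_s"],2),s["tcp_pos"].round(4),s["eef_rot"].round(2),"F",s["contact_force"].round(2),"M",s["moment"].round(3),"w",round(s["gripper_width"],4),round(s["gripper_force"],1),"j",s["joints"].round(1))
E
python3 -c "
from h import *
go([.617,.185,.2],-157)"
```

```text
share [ 0.5399 -0.3356  0.0833] turn 0.9708
0.77 [0.3797 0.3965 0.2416] [ 1.7997e+02 -4.0000e-02 -7.3560e+01] F [-0.11  1.35 -0.02] M [ 0.134  0.019 -0.019] w 0.0875 0.0 j [ 66.7   8.1 -14.    0.  -67.9 -50.3]
```

play_rows(
  rows=[
    [[0, 0.05, -0.03, 0, 0.08], [0, 0.12, -0.07, 0, 0.16], [0, 0.2, -0.12, 0.01, 0.24], [0, 0.28, -0.17, 0.02, 0.32], [0, 0.36, -0.22, 0.04, 0.4], [0, 0.44, -0.27, 0.06, 0.48], [0, 0.51, -0.32, 0.08, 0.56], [0, 0.54, -0.336, 0.083, 0.64]],
  ],
)

```text
time_s: 1.43
tcp_pos: [0.6167, 0.1909, 0.1994]
eef_rot: [180.0, -0.0, -128.4]
contact_force: [0.5, 1.3, 0.1]
gripper_width: 0.0873
gripper_force: 0.0
```

```bash
python3 -c "
from h import *
go([.617,.185,.18],-157)"
```

```text
share [ 0.0088 -0.0078  0.0388] turn 0.3323
1.43 [0.6167 0.1909 0.1994] [ 1.7997e+02 -4.0000e-02 -1.2844e+02] F [0.49 1.29 0.12] M [ 0.271 -0.175 -0.013] w 0.0873 0.0 j [ 34.5  18.8  -5.5  -0.  -65.8 -72.9]
```

play_rows(
  rows=[
    [[0, 0.004, -0.004, 0.01, 0.08], [0, 0.007, -0.006, 0.02, 0.16], [0, 0.009, -0.008, 0.03, 0.24], [0, 0.009, -0.008, 0.039, 0.3], [0, 0.009, -0.008, 0.039, 0.332], [0, 0.009, -0.008, 0.039, 0.332], [0, 0.009, -0.008, 0.039, 0.332], [0, 0.009, -0.008, 0.039, 0.332]],
  ],
)

```text
time_s: 2.1
tcp_pos: [0.6161, 0.1866, 0.1809]
eef_rot: [-180.0, -0.0, -156.5]
contact_force: [0.1, 0.2, -0.1]
gripper_width: 0.0875
gripper_force: 0.0
```

```bash
python3 -c "
from h import *
go([.617,.185,.14],-157)
a=r.capture('side')[180:280,240:360,::-1]
b=r.capture('top')[150:250,215:335,::-1]
cv2.imwrite('pics/c2.png',cv2.resize(np.vstack([a,b]),None,fx=3,fy=3,interpolation=2))"
```

```text
share [-0.0005 -0.0036  0.0819] turn 0.0056
2.1 [0.6161 0.1866 0.1809] [-180.     -0.   -156.52] F [ 0.12  0.24 -0.15] M [ 0.05  -0.097 -0.007] w 0.0875 0.0 j [  34.2   19.4   -7.2    0.   -63.4 -100.7]
```

View pics/c2.png

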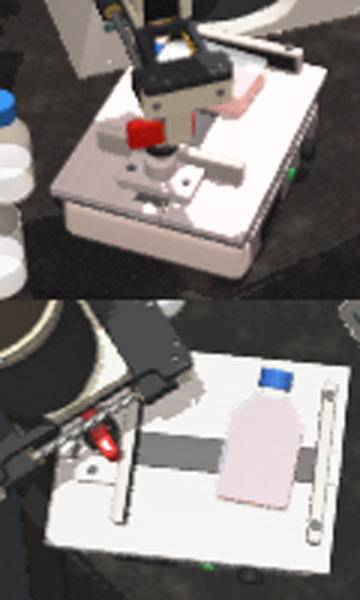

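play_rows(
  rows=[
    [[0, 0, -0.003, 0.02, 0.005], [0, 0, -0.003, 0.05, 0.005], [0, 0, -0.003, 0.07, 0.005], [0, 0, -0.003, 0.081, 0.005], [0, 0, -0.003, 0.081, 0.005], [0.5, 0, -0.003, 0.081, 0.005], [1, 0, -0.003, 0.081, 0.005], [1, 0, -0.003, 0.081, 0.005]],
  ],
  squeeze=10,
)

```text
time_s: 2.87
tcp_pos: [0.6171, 0.1853, 0.1412]
eef_rot: [180.0, 0.1, -157.1]
contact_force: [-0.6, -0.5, 0.1]
gripper_width: 0.0731
gripper_force: 0.0
```

play_rows(
  rows=[
    [[1, 0, 0, 0, 0], [1, 0, 0, 0, 0], [1, 0, 0, 0, 0], [1, 0, 0, 0, 0], [1, 0, 0, 0, 0], [1, 0, 0, 0, 0], [1, 0, 0, 0, 0], [1, 0, 0, 0, 0]],
  ],
)

```text
time_s: 3.53
tcp_pos: [0.6166, 0.1851, 0.1405]
eef_rot: [-180.0, -0.0, -157.1]
contact_force: [-0.3, -0.1, 0.5]
gripper_width: 0.0202
gripper_force: 0.0
```

```bash
python3 -c "
from h import *
st()"
```

```text
3.53 [0.6166 0.1851 0.1405] [-180.     -0.   -157.06] F [-0.26 -0.12  0.48] M [ 0.095 -0.147  0.067] w 0.0202 0.0 j [  34.    21.3  -10.    -0.   -58.7 -101.1]
```

play_rows(
  rows=[
    [[1, 0, 0, 0, 0], [1, 0, 0, 0, 0], [1, 0, 0, 0, 0], [1, 0, 0, 0, 0], [1, 0, 0, 0, 0], [1, 0, 0, 0, 0], [1, 0, 0, 0, 0], [1, 0, 0, 0, 0]],
  ],
)

```text
time_s: 4.2
tcp_pos: [0.6167, 0.185, 0.1404]
eef_rot: [-180.0, -0.0, -157.1]
contact_force: [0.6, -1.5, 0.3]
gripper_width: 0.0146
gripper_force: 10.0
```

```bash
python3 -c "
from h import *
st()"
```

```text
4.2 [0.6167 0.185  0.1404] [-179.99   -0.   -157.07] F [ 0.61 -1.51  0.27] M [-0.353 -0.466 -0.143] w 0.0146 10.0 j [  34.    21.3  -10.     0.   -58.7 -101.1]
```

play_rows(
  rows=[
    [[1, 0, 0, 0, 0], [1, 0, 0, 0, 0], [1, 0, 0, 0, -0.05], [1, 0, 0, 0, -0.1], [1, 0, 0, 0, -0.15], [1, 0, 0, 0, -0.2], [1, 0, 0, 0, -0.25], [1, 0, 0, 0, -0.3]],
  ],
  squeeze=58,
)

```text
time_s: 4.87
tcp_pos: [0.6169, 0.1847, 0.1404]
eef_rot: [-180.0, -0.0, -131.1]
contact_force: [3.3, -2.6, -1.6]
gripper_width: 0.0138
gripper_force: 57.9
```

```bash
python3 -c "
from h import *
st()"
```

```text
4.87 [0.6169 0.1847 0.1404] [-1.7997e+02 -1.0000e-02 -1.3109e+02] F [ 3.26 -2.6  -1.57] M [-1.032 -1.082 -0.225] w 0.0138 57.9 j [ 34.   21.3 -10.    0.  -58.7 -75.1]
```

play_rows(
  rows=[
    [[1, 0, 0, 0, -0.05], [1, 0, 0, 0, -0.1], [1, 0, 0, 0, -0.15], [1, 0, 0, 0, -0.2], [1, 0, 0, 0, -0.25], [1, 0, 0, 0, -0.3], [1, 0, 0, 0, -0.35], [1, 0, 0, 0, -0.4]],
  ],
)

```text
time_s: 5.53
tcp_pos: [0.6173, 0.1845, 0.1403]
eef_rot: [-180.0, -0.0, -96.7]
contact_force: [5.6, -4.2, -2.7]
gripper_width: 0.0137
gripper_force: 57.9
```

```bash
python3 -c "
from h import *
st()"
```

```text
5.53 [0.6173 0.1845 0.1403] [-1.7995e+02 -3.0000e-02 -9.6730e+01] F [ 5.58 -4.25 -2.69] M [-1.418 -1.891 -0.329] w 0.0137 57.9 j [ 34.   21.3 -10.    0.1 -58.7 -40.8]
```

play_rows(
  rows=[
    [[1, 0, 0, 0, -0.05], [1, 0, 0, 0, -0.1], [1, 0, 0, 0, -0.14], [1, 0, 0, 0, -0.17], [1, 0, 0, 0, -0.17], [1, 0, 0, 0, -0.17], [1, 0, 0, 0, -0.17], [1, 0, 0, 0, -0.17]],
  ],
)

```text
time_s: 6.2
tcp_pos: [0.6176, 0.1845, 0.1404]
eef_rot: [-179.9, -0.0, -82.3]
contact_force: [5.8, -4.3, -4.1]
gripper_width: 0.0136
gripper_force: 57.9
```

```bash
python3 -c "
from h import *
go([.592,.0935,.1404],-84)"
```

```text
share [ 0.1736  0.0751 -0.    ] turn 0.0198
6.2 [0.6176 0.1845 0.1404] [-1.7994e+02 -5.0000e-02 -8.2300e+01] F [ 5.76 -4.28 -4.08] M [-1.483 -2.106 -0.118] w 0.0136 57.9 j [ 34.   21.3 -10.    0.1 -58.6 -26.3]
```

play_rows(
  rows=[
    [[1, 0.005, 0.002, 0, 0], [1, 0.014, 0.006, 0, 0], [1, 0.025, 0.011, 0, 0], [1, 0.037, 0.016, 0, 0], [1, 0.049, 0.021, 0, 0], [1, 0.06, 0.026, 0, 0], [1, 0.068, 0.0294, 0, 0], [1, 0.07, 0.0303, 0, 0]],
  ],
)

```text
time_s: 6.87
tcp_pos: [0.6075, 0.1486, 0.1404]
eef_rot: [-179.9, 0.0, -82.3]
contact_force: [6.0, 1.2, -5.4]
gripper_width: 0.0134
gripper_force: 57.9
```

```bash
python3 -c "
from h import *
go([.592,.0935,.1404],-82.3)"
```

```text
share [ 0.105   0.0456 -0.0003] turn -0.0001
6.87 [0.6075 0.1486 0.1404] [-1.7985e+02  5.0000e-02 -8.2300e+01] F [ 6.    1.25 -5.36] M [ 0.392 -2.372 -0.055] w 0.0134 57.9 j [ 31.6  19.6 -12.6   0.  -57.6 -23.9]
```

play_rows(
  rows=[
    [[1, 0.005, 0.002, 0, 0], [1, 0.013, 0.0055, 0, 0], [1, 0.022, 0.0095, 0, 0], [1, 0.032, 0.0138, 0, 0], [1, 0.042, 0.018, 0, 0], [1, 0.052, 0.0225, 0, 0], [1, 0.06, 0.026, 0, 0], [1, 0.062, 0.0268, 0, 0]],
  ],
)

```text
time_s: 7.53
tcp_pos: [0.5985, 0.1161, 0.1404]
eef_rot: [-179.8, 0.0, -82.3]
contact_force: [6.5, 0.8, -5.8]
gripper_width: 0.0134
gripper_force: 57.9
```

```bash
python3 -c "
from h import *
go([.592,.0935,.1404],-82.3)"
```

```text
share [ 0.0431  0.0189 -0.0001] turn 0.0
7.53 [0.5985 0.1161 0.1404] [-1.7985e+02  5.0000e-02 -8.2300e+01] F [ 6.54  0.76 -5.84] M [ 0.307 -2.268 -0.12 ] w 0.0134 57.9 j [ 29.3  18.2 -14.7   0.  -56.9 -21.6]
```

play_rows(
  rows=[
    [[1, 0.003, 0.0013, 0, 0], [1, 0.007, 0.003, 0, 0], [1, 0.011, 0.0048, 0, 0], [1, 0.016, 0.007, 0, 0], [1, 0.021, 0.0092, 0, 0], [1, 0.026, 0.0114, 0, 0], [1, 0.029, 0.0127, 0, 0], [1, 0.03, 0.0131, 0, 0]],
  ],
)

```text
time_s: 8.2
tcp_pos: [0.5942, 0.1009, 0.1404]
eef_rot: [-179.8, 0.1, -82.3]
contact_force: [6.4, 1.0, -5.9]
gripper_width: 0.0138
gripper_force: 57.9
```

```bash
cat >> h.py <<'E'
def fy():
    s=r.get_state(); e=np.array([.2639,.9646]); print("Fy",round(e@s["contact_force"][:2],2),"Fx",round(np.array([.9646,-.2639])@s["contact_force"][:2],2),"along",round(e@(s["tcp_pos"][:2]-[.594,.107])*1000,2))
E
python3 -c "
from h import *
go([.592,.0935,.1404],-82.3);fy()
b=r.capture('top')[150:250,215:345,::-1]
cv2.imwrite('pics/c3.png',cv2.resize(b,None,fx=5,fy=5,interpolation=2))"
```

```text
share [ 0.0142  0.0064 -0.0001] turn 0.0002
8.2 [0.5942 0.1009 0.1404] [-1.7983e+02  6.0000e-02 -8.2290e+01] F [ 6.44  1.   -5.94] M [ 0.454 -2.43  -0.042] w 0.0138 57.9 j [ 28.2  17.6 -15.6   0.  -56.6 -20.5]
Fy 2.67 Fx 5.95 along -5.78
```

View pics/c3.png

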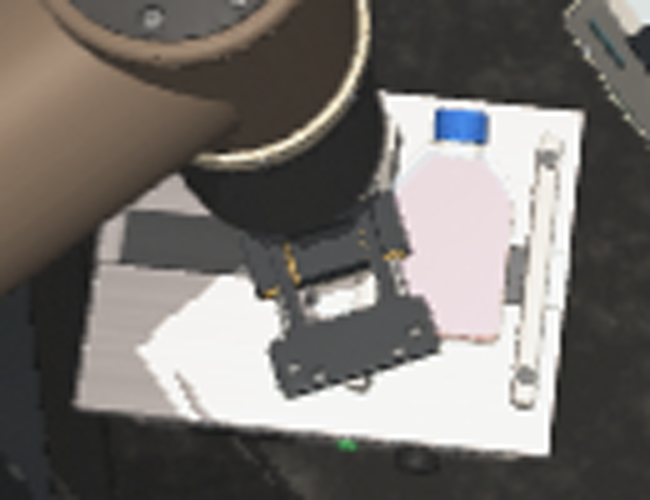

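play_rows(
  rows=[
    [[1, 0.0015, 0.0007, 0, 0], [1, 0.003, 0.0013, 0, 0], [1, 0.0045, 0.002, 0, 0], [1, 0.006, 0.0026, 0, 0], [1, 0.0075, 0.0033, 0, 0], [1, 0.009, 0.004, 0, 0], [1, 0.01, 0.0044, 0, 0], [1, 0.01, 0.0044, 0, 0]],
  ],
)

```text
time_s: 8.92
tcp_pos: [0.5928, 0.0958, 0.1404]
eef_rot: [-179.8, 0.1, -82.3]
contact_force: [6.9, 1.4, -6.1]
gripper_width: 0.0139
gripper_force: 57.9
```

```bash
python3 -c "
from h import *
fy()"
```

```text
Fy 3.16 Fx 6.32 along -11.1
```

play_rows(
  rows=[
    [[1, 0.0003, 0.0001, 0, 0], [1, 0.0006, 0.0003, 0, 0], [1, 0.001, 0.0004, 0, 0], [1, 0.0013, 0.0006, 0, 0], [1, 0.0016, 0.0007, 0, 0], [1, 0.002, 0.0009, 0, 0], [1, 0.002, 0.0009, 0, 0], [1, 0.002, 0.0009, 0, 0]],
  ],
)

```text
time_s: 9.58
tcp_pos: [0.5925, 0.0949, 0.1404]
eef_rot: [-179.8, 0.1, -82.3]
contact_force: [6.6, 1.6, -6.6]
gripper_width: 0.0135
gripper_force: 57.9
```

```bash
python3 -c "
from h import *
fy();st()"
```

```text
Fy 3.26 Fx 5.96 along -12.09
9.58 [0.5925 0.0949 0.1404] [-1.7982e+02  6.0000e-02 -8.2280e+01] F [ 6.61  1.58 -6.63] M [ 0.393 -2.498 -0.142] w 0.0135 57.9 j [ 27.7  17.4 -15.9   0.  -56.5 -20. ]
```

play_rows(
  rows=[
    [[1, 0.0003, 0.0001, 0, 0], [1, 0.0006, 0.0003, 0, 0], [1, 0.001, 0.0004, 0, 0], [1, 0.0013, 0.0006, 0, 0], [1, 0.0016, 0.0007, 0, 0], [1, 0.002, 0.0009, 0, 0], [1, 0.002, 0.0009, 0, 0], [1, 0.002, 0.0009, 0, 0]],
  ],
)

```text
time_s: 10.25
tcp_pos: [0.5922, 0.0938, 0.1404]
eef_rot: [-179.8, 0.1, -82.3]
contact_force: [6.6, 0.8, -6.5]
gripper_width: 0.0133
gripper_force: 57.9
```

```bash
python3 -c "
from h import *
fy()"
```

```text
Fy 2.57 Fx 6.18 along -13.16
```

play_rows(
  rows=[
    [[1, 0.0003, 0.0001, 0, 0], [1, 0.0006, 0.0003, 0, 0], [1, 0.001, 0.0004, 0, 0], [1, 0.0013, 0.0006, 0, 0], [1, 0.0016, 0.0007, 0, 0], [1, 0.002, 0.0009, 0, 0], [1, 0.002, 0.0009, 0, 0], [1, 0.002, 0.0009, 0, 0]],
  ],
)

```text
time_s: 10.92
tcp_pos: [0.5919, 0.0928, 0.1404]
eef_rot: [-179.8, 0.1, -82.3]
contact_force: [6.9, 0.6, -5.8]
gripper_width: 0.0135
gripper_force: 57.9
```

```bash
python3 -c "
from h import *
fy()"
```

```text
Fy 2.38 Fx 6.46 along -14.27
```

play_rows(
  rows=[
    [[1, 0.0003, 0.0001, 0, 0], [1, 0.0006, 0.0003, 0, 0], [1, 0.001, 0.0004, 0, 0], [1, 0.0013, 0.0006, 0, 0], [1, 0.0016, 0.0007, 0, 0], [1, 0.002, 0.0009, 0, 0], [1, 0.002, 0.0009, 0, 0], [1, 0.002, 0.0009, 0, 0]],
  ],
)

```text
time_s: 11.58
tcp_pos: [0.5916, 0.0917, 0.1404]
eef_rot: [-179.8, 0.1, -82.3]
contact_force: [7.5, 0.5, -6.1]
gripper_width: 0.0138
gripper_force: 57.9
```

```bash
python3 -c "
from h import *
fy()"
```

```text
Fy 2.49 Fx 7.05 along -15.38
```

play_rows(
  rows=[
    [[1, 0.0003, 0.0001, 0, 0], [1, 0.0006, 0.0003, 0, 0], [1, 0.001, 0.0004, 0, 0], [1, 0.0013, 0.0006, 0, 0], [1, 0.0016, 0.0007, 0, 0], [1, 0.002, 0.0009, 0, 0], [1, 0.002, 0.0009, 0, 0], [1, 0.002, 0.0009, 0, 0]],
  ],
)

```text
time_s: 12.25
tcp_pos: [0.5915, 0.0911, 0.1404]
eef_rot: [-179.8, 0.1, -82.3]
contact_force: [6.5, 3.0, -6.9]
gripper_width: 0.0135
gripper_force: 57.9
```

```bash
python3 -c "
from h import *
fy()"
```

```text
Fy 4.6 Fx 5.49 along -16.04
```

play_rows(
  rows=[
    [[1, 0.0003, 0.0001, 0, 0], [1, 0.0006, 0.0003, 0, 0], [1, 0.001, 0.0004, 0, 0], [1, 0.001, 0.0004, 0, 0], [1, 0.001, 0.0004, 0, 0], [1, 0.001, 0.0004, 0, 0], [1, 0.001, 0.0004, 0, 0], [1, 0.001, 0.0004, 0, 0]],
  ],
)

```text
time_s: 12.92
tcp_pos: [0.5915, 0.091, 0.1404]
eef_rot: [-179.8, 0.1, -82.3]
contact_force: [7.5, 5.5, -7.3]
gripper_width: 0.0134
gripper_force: 57.9
```

```bash
python3 -c "
from h import *
fy()"
```

```text
Fy 7.27 Fx 5.78 along -16.08
```

play_rows(
  rows=[
    [[1, 0, 0, 0, 0.025], [1, 0, 0, 0, 0.05], [1, 0, 0, 0, 0.075], [1, 0, 0, 0, 0.1], [1, 0, 0, 0, 0.125], [1, 0, 0, 0, 0.15], [1, 0, 0, 0, 0.175], [1, 0, 0, 0, 0.2]],
  ],
)

```text
time_s: 13.58
tcp_pos: [0.5912, 0.091, 0.1404]
eef_rot: [-179.8, 0.2, -99.5]
contact_force: [6.0, 5.7, -6.7]
gripper_width: 0.014
gripper_force: 58.0
```

```bash
python3 -c "
from h import *
fy();st()"
```

```text
Fy 7.13 Fx 4.3 along -16.18
13.58 [0.5912 0.091  0.1404] [-1.7984e+02  1.7000e-01 -9.9510e+01] F [ 6.03  5.74 -6.69] M [ 1.666 -2.093  0.347] w 0.014 58.0 j [ 27.4  17.2 -16.1  -0.  -56.4 -36.9]
```

play_rows(
  rows=[
    [[1, 0, 0, 0, 0.02], [1, 0, 0, 0, 0.04], [1, 0, 0, 0, 0.06], [1, 0, 0, 0, 0.08], [1, 0, 0, 0, 0.1], [1, 0, 0, 0, 0.12], [1, 0, 0, 0, 0.14], [1, 0, 0, 0, 0.16]],
  ],
)

```text
time_s: 14.25
tcp_pos: [0.591, 0.0911, 0.1404]
eef_rot: [-179.9, 0.2, -113.2]
contact_force: [5.0, 5.8, -5.9]
gripper_width: 0.0137
gripper_force: 58.1
```

```bash
cat >> h.py <<'E'
def tq():
    s=r.get_state(); print("knob",round(np.radians((-15.3-s["eef_rot"][2])%360),3),"Mz",s["moment"][2].round(3),"j6",s["joint_torque"][5].round(4),"tcp",s["tcp_pos"].round(4)); fy()
E
python3 -c "
from h import *
tq()"
```

```text
knob 1.709 Mz 0.386 j6 0.1936 tcp [0.591  0.0911 0.1404]
Fy 6.89 Fx 3.29 along -16.14
```

play_rows(
  rows=[
    [[1, 0, 0, 0, 0.02], [1, 0, 0, 0, 0.04], [1, 0, 0, 0, 0.06], [1, 0, 0, 0, 0.08], [1, 0, 0, 0, 0.1], [1, 0, 0, 0, 0.12], [1, 0, 0, 0, 0.14], [1, 0, 0, 0, 0.16]],
  ],
)

```text
time_s: 14.92
tcp_pos: [0.5908, 0.0912, 0.1404]
eef_rot: [-180.0, 0.2, -127.0]
contact_force: [2.8, 5.8, -4.6]
gripper_width: 0.0136
gripper_force: 58.1
```

```bash
python3 -c "
from h import *
tq()"
```

```text
knob 1.949 Mz 0.456 j6 0.1415 tcp [0.5908 0.0912 0.1404]
Fy 6.32 Fx 1.21 along -16.08
```

play_rows(
  rows=[
    [[1, 0, 0, 0, 0.015], [1, 0, 0, 0, 0.03], [1, 0, 0, 0, 0.045], [1, 0, 0, 0, 0.06], [1, 0, 0, 0, 0.075], [1, 0, 0, 0, 0.09], [1, 0, 0, 0, 0.105], [1, 0, 0, 0, 0.12]],
  ],
)

```text
time_s: 15.58
tcp_pos: [0.5907, 0.0913, 0.1404]
eef_rot: [180.0, 0.2, -137.3]
contact_force: [2.8, 6.4, -4.4]
gripper_width: 0.0136
gripper_force: 58.1
```

```bash
python3 -c "
from h import *
tq()"
```

```text
knob 2.129 Mz 0.504 j6 -0.0455 tcp [0.5907 0.0913 0.1404]
Fy 6.93 Fx 1.06 along -16.02
```

play_rows(
  rows=[
    [[1, 0, 0, 0, 0.01], [1, 0, 0, 0, 0.02], [1, 0, 0, 0, 0.03], [1, 0, 0, 0, 0.04], [1, 0, 0, 0, 0.05], [1, 0, 0, 0, 0.06], [1, 0, 0, 0, 0.07], [1, 0, 0, 0, 0.08]],
  ],
)

```text
time_s: 16.25
tcp_pos: [0.5907, 0.0914, 0.1404]
eef_rot: [180.0, 0.2, -144.1]
contact_force: [3.5, 6.8, -3.8]
gripper_width: 0.0134
gripper_force: 58.1
```

```bash
python3 -c "
from h import *
tq()"
```

```text
knob 2.248 Mz 0.542 j6 -0.2192 tcp [0.5907 0.0914 0.1404]
Fy 7.54 Fx 1.6 along -15.95
```

play_rows(
  rows=[
    [[1, 0, 0, 0, 0.01], [1, 0, 0, 0, 0.02], [1, 0, 0, 0, 0.03], [1, 0, 0, 0, 0.04], [1, 0, 0, 0, 0.05], [1, 0, 0, 0, 0.06], [1, 0, 0, 0, 0.07], [1, 0, 0, 0, 0.08]],
  ],
)

```text
time_s: 16.92
tcp_pos: [0.5906, 0.0915, 0.1404]
eef_rot: [179.9, 0.2, -151.0]
contact_force: [1.9, 7.1, -3.5]
gripper_width: 0.0135
gripper_force: 58.2
```

```bash
python3 -c "
from h import *
tq()"
```

```text
knob 2.368 Mz 0.53 j6 -0.2452 tcp [0.5906 0.0915 0.1404]
Fy 7.35 Fx -0.04 along -15.88
```

play_rows(
  rows=[
    [[1, 0, 0, 0, 0.01], [1, 0, 0, 0, 0.02], [1, 0, 0, 0, 0.03], [1, 0, 0, 0, 0.04], [1, 0, 0, 0, 0.05], [1, 0, 0, 0, 0.06], [1, 0, 0, 0, 0.07], [1, 0, 0, 0, 0.08]],
  ],
)

```text
time_s: 17.58
tcp_pos: [0.5906, 0.0915, 0.1405]
eef_rot: [179.9, 0.2, -157.9]
contact_force: [2.7, 7.9, -3.5]
gripper_width: 0.0137
gripper_force: 58.2
```

```bash
python3 -c "
from h import *
tq()"
```

```text
knob 2.488 Mz 0.543 j6 -0.271 tcp [0.5906 0.0915 0.1405]
Fy 8.36 Fx 0.49 along -15.82
```

play_rows(
  rows=[
    [[1, 0, 0, 0, 0.004], [1, 0, 0, 0, 0.008], [1, 0, 0, 0, 0.012], [1, 0, 0, 0, 0.016], [1, 0, 0, 0, 0.02], [1, 0, 0, 0, 0.024], [1, 0, 0, 0, 0.028], [1, 0, 0, 0, 0.032]],
  ],
)

```text
time_s: 18.25
tcp_pos: [0.5906, 0.0916, 0.1405]
eef_rot: [179.9, 0.2, -160.6]
contact_force: [1.7, 9.1, -4.1]
gripper_width: 0.0134
gripper_force: 58.2
```

```bash
python3 -c "
from h import *
tq()"
```

```text
knob 2.536 Mz 0.551 j6 -0.4586 tcp [0.5906 0.0916 0.1405]
Fy 9.2 Fx -0.73 along -15.79
```

play_rows(
  rows=[
    [[1, 0, 0, 0, 0], [1, 0, 0, 0, 0], [1, 0, 0, 0, 0], [0.6, 0, 0, 0, 0], [0.6, 0, 0, 0, 0], [0.5, 0, 0, 0, 0], [0.5, 0, 0, 0, 0], [0.5, 0, 0, 0, 0]],
  ],
  squeeze=5,
)

```text
time_s: 18.92
tcp_pos: [0.5894, 0.0889, 0.1405]
eef_rot: [-180.0, -0.0, -160.7]
contact_force: [0.4, -0.2, -0.7]
gripper_width: 0.0411
gripper_force: 0.0
```

play_rows(
  rows=[
    [[0.5, 0, 0, 0, 0], [0.5, 0, 0, -0.01, 0], [0.5, 0, 0, -0.04, 0], [0.5, 0, 0, -0.08, 0], [0.5, 0, 0, -0.13, 0], [0.5, 0, 0, -0.17, 0], [0.5, 0, 0, -0.19, 0], [0.5, 0, 0, -0.2, 0]],
  ],
)

```text
time_s: 19.58
tcp_pos: [0.5902, 0.0893, 0.2426]
eef_rot: [180.0, 0.2, -160.7]
contact_force: [0.3, 0.5, 0.1]
gripper_width: 0.0441
gripper_force: 0.0
```

play_rows(
  rows=[
    [[0.5, 0.05, -0.02, 0, 0], [0.5, 0.1, -0.04, 0, 0], [0.5, 0.16, -0.06, 0, 0], [0.5, 0.22, -0.08, 0, 0], [0.5, 0.26, -0.1, 0, 0], [0.5, 0.28, -0.1, 0, 0], [0.5, 0.28, -0.1, 0, 0], [0.5, 0.28, -0.1, 0, 0]],
  ],
)

```text
time_s: 20.25
tcp_pos: [0.4739, -0.0043, 0.2404]
eef_rot: [180.0, 0.0, -160.7]
contact_force: [-0.7, 1.0, -0.3]
gripper_width: 0.0441
gripper_force: 0.0
```

```bash
python3 -c "
from h import *
st()
b=r.capture('top')[150:250,215:345,::-1]
a=r.capture('side')[175:275,235:365,::-1]
cv2.imwrite('pics/c4.png',cv2.resize(np.hstack([a,b]),None,fx=3,fy=3,interpolation=2))"
```

```text
20.25 [ 0.4739 -0.0043  0.2404] [ 1.7999e+02  2.0000e-02 -1.6069e+02] F [-0.71  0.99 -0.27] M [ 0.059 -0.184  0.008] w 0.0441 0.0 j [ 23.3   0.7 -22.4  -0.  -66.9 -94. ]
```

View pics/c4.png

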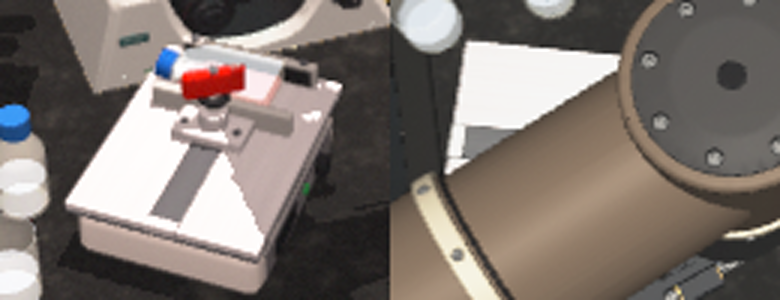

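```bash
python3 -c "
from plant import r
print(r.close_job())"
```

```text
the job is handed in; nothing more can be done
None
```

I freed the bar, slid it until the flask sat snug against the fixed bar (about 5 N on the flask), and re-tightened the knob to about 1 rad past the estimated bite. The gripper was clear at hand-in at about 20 s, and the final side view shows the flask held between the bars; no verdict came back.

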